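Cover the tasting dishes at closing time

ROBOT

A 6-joint arm with a two-finger parallel gripper is mounted at the origin on a cart in front of the work surface, level with it; the furniture and walls round the work are solid. World frame = base frame: x ahead of the robot, y to its left, z up, the work surface at z = 0. Lengths are in m, angles in rad, forces in N, time in s.
With the tool pointing down it reaches from about 0.325 to 0.9 m from the base axis. Payload 3.5 kg.
Tool frame: the origin (TCP) lies midway between the tips of the shut fingers; the grasp point (between the pads) lies 19 mm behind it (arm.hold_point_z is the z of the grasp point in the tool frame, in m); z points along the fingers, y is the direction in which the jaws open and shut (so a half turn about z gives the same grasp; the last joint's range is limited). The gripper opens to 85 mm and grips with 20 to 120 N. Pads are 22 mm wide; open, the fingers measure 114 mm over their backs; the gripper's body (76 mm by 85 mm) begins 54 mm behind the grasp point. The pads swing forward as they close: fully open they stand 13 mm farther back than shut.
Start: joints at [-1.4, 0.276, -0.026, 1.268, 0, 1.467], TCP at [0.169, -0.602, 0.231] pointing down, gripper open.
Joint ranges: [-3.12, 3.12], [-0.85, 1.88], [-1.08, 1.24], [-1.95, 2.15], [-1.57, 1.53], [-3.14, 3.14]. Speed limits (rad/s): [2.57, 2.57, 3.14, 3.14, 3.14, 3.14].

INTERFACE

Orientations are given as [roll, pitch, yaw] about the fixed x, y, z axes, in that order (R = Rz(yaw) Ry(pitch) Rx(roll)).
In Python, from plant import arm, capture gives the robot as it stands. Calls block until the motion is done:
- arm.move_to(position, orientation): joint-space move of the TCP to a pose.
- arm.line_to(position, rot=None, rate=0.15): straight line of the TCP; rot=None keeps the orientation; rate is the mean speed in m/s.
- arm.movej(angles): joint-space move.
- arm.command_gripper(opening, grasp_force=None): opening from 0.0 (shut) to 1.0 (fully open); grasp_force is the grip in N (None keeps the last); returns when the fingers have stopped.
- arm.pause(seconds).
- arm.inverse_kinematics(position, orientation): joint angles nearest the present ones, or None.
- arm.read_state(): the state.
- capture(name): name is "scene" or "top"; returns a dict with "img" (384x512x3 uint8, red, green, blue), "fx", "fy", "cx", "cy" (pixels), "R" (3x3) and "t" (3): a world point X has camera coordinates R X + t. Camera axes: x right, y down, z forward; pixel columns grow to the right and rows downward; lengths in m; the calibration is good to about 2 mm. A picture is of the moment at which its call begins. There is no depth.
A pose or a line that the arm cannot do raises arm.MotionError and nothing moves.
- arm.finish_job(): hands the job in, once; it reports no verdict.
The state is a dict: "clock": time; "joint_pos": joint angles; "dq": joint speeds; "joint_efforts": joint torques, N m; "eef_pos": TCP position; "tcp_rot": TCP orientation; "ft_force": force on the tool from outside, world axes, zero at the start; "ft_torque": the same for the moment, N m; "grip_width": opening from 0.0 (shut) to 1.0 (fully open).
Only numpy, scipy, OpenCV 4.12 (cv2) and the standard library are available. Lean on these libraries where they do the work, as an engineer would, in place of code of your own. Each camera call takes 0.05 s, during which the arm holds its last target.

TASK

The shop is closing and the cheese and olive samples must be covered: put each of the four wooden lids on the stoneware dish it fits (large round, small round, square, oblong), lying flat on the rim with its plug down inside the mouth. Leave the dishes standing where they are.

Things in the scene. Friction and masses are not known exactly. Their poses are not given: they have to be found in the camera images.
- lid_large_knob (a point): Wooden lid, round, 98 mm across, plug 74 mm across; 90 g. From below: plug 8 mm deep, flat cover 8 mm thick, a round upright knob 22 mm across, 32 mm tall, in the middle. Starts upright on the worktop, on its plug. Point: on the lid's centre line in the knob, 8 mm below its top, 24 mm above the cover's upper face, 40 mm above the plug's underside; z up.
- dish_large_mouth (a point): Open dark stoneware dish of samples, round, 96 mm across outside, mouth 84 mm across; 42 mm tall, walls 6 mm, 0.45 kg, loose on the worktop. Point: centre of its mouth, level with the rim; z up. Its lid is home with the cover on the rim and the plug inside (5 mm play all round); the lid's knob point is then 32 mm above this point.
- lid_small_knob (a point): Wooden lid, round, 72 mm across, plug 48 mm across; 90 g. From below: plug 8 mm deep, flat cover 8 mm thick, a round upright knob 22 mm across, 32 mm tall, in the middle. Starts upright on the worktop, on its plug. Point: on the lid's centre line in the knob, 8 mm below its top, 24 mm above the cover's upper face, 40 mm above the plug's underside; z up.
- dish_small_mouth (a point): Open dark stoneware dish of samples, round, 70 mm across outside, mouth 58 mm across; 42 mm tall, walls 6 mm, 0.45 kg, loose on the worktop. Point: centre of its mouth, level with the rim; z up. Its lid is home with the cover on the rim and the plug inside (5 mm play all round); the lid's knob point is then 32 mm above this point.
- lid_square_knob (a point): Wooden lid, square, 82 x 82 mm, plug 58 x 58 mm, sides along its x, y; 90 g. From below: plug 8 mm deep, flat cover 8 mm thick, a block knob 18 mm (lid's x) by 34 mm (y), 32 mm tall, in the middle. Starts upright on the worktop, on its plug. Point: on the lid's centre line in the knob, 8 mm below its top, 24 mm above the cover's upper face, 40 mm above the plug's underside; z up.
- dish_square_mouth (a point): Open dark stoneware dish of samples, square, 80 x 80 mm outside, mouth 68 x 68 mm, sides along its x, y; 42 mm tall, walls 6 mm, 0.45 kg, loose on the worktop. Point: centre of its mouth, level with the rim; z up. Its lid is home with the cover on the rim and the plug inside (5 mm play all round); the lid's knob point is then 32 mm above this point.
- lid_oblong_knob (a point): Wooden lid, oblong, 68 mm (its x) by 106 mm (its y), plug 44 x 82 mm; 90 g. From below: plug 8 mm deep, flat cover 8 mm thick, a block knob 18 mm (lid's x) by 34 mm (y), 32 mm tall, in the middle. Starts upright on the worktop, on its plug. Point: on the lid's centre line in the knob, 8 mm below its top, 24 mm above the cover's upper face, 40 mm above the plug's underside; z up.
- dish_oblong_mouth (a point): Open dark stoneware dish of samples, oblong, 66 mm (its x) by 104 mm (its y) outside, mouth 54 x 92 mm; 42 mm tall, walls 6 mm, 0.45 kg, loose on the worktop. Point: centre of its mouth, level with the rim; z up. Its lid is home with the cover on the rim and the plug inside (5 mm play all round); the lid's knob point is then 32 mm above this point.
Mind the look-alikes: they are no part of the job. What is shaped like the part that bears lid_small_knob but blue or purple is not meant.

How it is judged:
At the end, for the whole second after the job is handed in: Each lid lies on its own dish: within 9 mm of the dish's centre, plug inside and cover down on the rim (within about 4 mm of fully seated), level within 3.4 degrees on an upright dish, and staying so (horizontal distance between lid_large_knob and dish_large_mouth below 0.009 m and z of lid_large_knob in the frame of dish_large_mouth between 0.028 and 0.0355 m and angle between each of lid_large_knob, dish_large_mouth, lid_small_knob, dish_small_mouth, lid_square_knob, dish_square_mouth, lid_oblong_knob, dish_oblong_mouth's own z axis and vertical below 0.06 rad and horizontal distance between lid_small_knob and dish_small_mouth below 0.009 m and z of lid_small_knob in the frame of dish_small_mouth between 0.028 and 0.0355 m and horizontal distance between lid_square_knob and dish_square_mouth below 0.009 m and z of lid_square_knob in the frame of dish_square_mouth between 0.028 and 0.0355 m and horizontal distance between lid_oblong_knob and dish_oblong_mouth below 0.009 m and z of lid_oblong_knob in the frame of dish_oblong_mouth between 0.028 and 0.0355 m); the robot touches nothing.
It fails at once if the large dish is shoved more than 40 mm from where it stood (distance of dish_large_mouth from where it was at the start of the episode above 0.04 m).
It fails at once if the small dish is shoved more than 40 mm from where it stood (distance of dish_small_mouth from where it was at the start of the episode above 0.04 m).
It fails at once if the square dish is shoved more than 40 mm from where it stood (distance of dish_square_mouth from where it was at the start of the episode above 0.04 m).
It fails at once if the oblong dish is shoved more than 40 mm from where it stood (distance of dish_oblong_mouth from where it was at the start of the episode above 0.04 m).
It also fails if it takes over 104 s, if anything falls off the work surface, if the arm or the gripper's body presses on something with over 40 N, if the wrist force passes 120 N, or if a joint passes its speed limit or range.

## Working session

There is one attempt and no reset: what is moved stays moved. The work goes in short steps, each a Python script; the robot and the scene stay as the last script left them, time stands still between calls to the robot, and variables do not carry over. Pictures are saved under pics/ and viewed, and the job is handed in when it is done.

```bash
mkdir -p pics; ls
python3 - <<'E'
from plant import arm,capture
import cv2,pickle,numpy as np
for n in("scene","top"):
    c=capture(n); pickle.dump(c,open(n+"0.pkl","wb"))
    cv2.imwrite(f"pics/{n}0.png",cv2.resize(c["img"][:,:,::-1],(800,600),interpolation=cv2.INTER_CUBIC))
    print(n,c["fx"],c["fy"],c["cx"],c["cy"],np.round(c["R"],3).tolist(),np.round(c["t"],3), np.round(-np.array(c["R"]).T@c["t"],3))
s=arm.read_state();print(s["clock"],s["eef_pos"],s["tcp_rot"],arm.hold_point_z)
E
```

```text
pics
scene 415.72609067868075 415.72609067868075 260.6530286898002 185.35587237228188 [[-0.875, -0.483, 0.016], [-0.325, 0.565, -0.758], [0.357, -0.669, -0.652]] [0.579 0.2   1.216] [0.137 0.98  0.935]
top 427.0363185287207 427.0363185287207 260.1155027482448 184.738868596918 [[0.017, -1.0, -0.001], [-0.997, -0.017, -0.077], [0.077, 0.002, -0.997]] [0.056 0.642 1.313] [0.538 0.064 1.359]
0.1 [ 0.16885943 -0.60103142  0.23026018] [-3.13956854e+00 -1.90712699e-04  2.73786022e-01] -0.0187
```

View pics/top0.png

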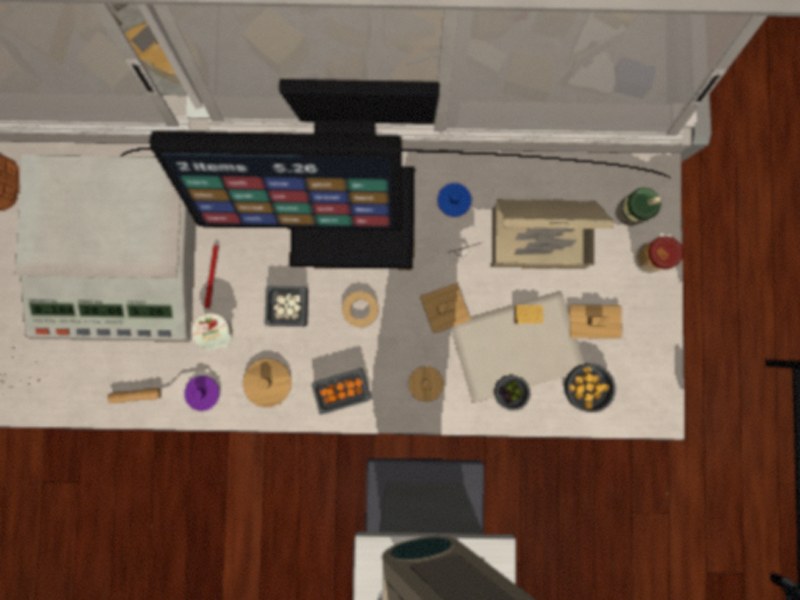

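View pics/scene0.png

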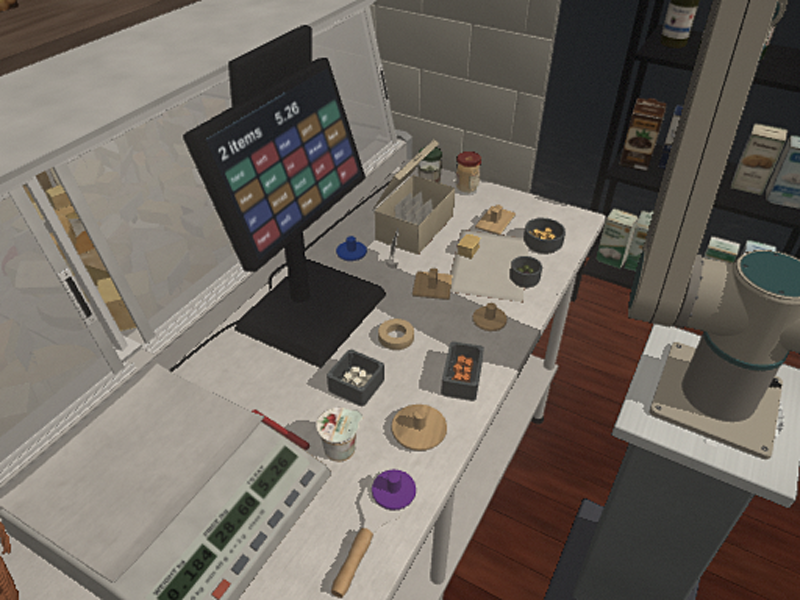

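```bash
cat > h.py <<'E'
import pickle,cv2,numpy as np
def crop(c,u0,v0,w,h,k,name):
    im=c["img"][v0:v0+h,u0:u0+w,::-1]
    im=cv2.resize(im,(w*k,h*k),interpolation=cv2.INTER_CUBIC)
    for u in range(-(-u0//10)*10,u0+w,10):
        x=int((u+.5-u0)*k); cv2.line(im,(x,0),(x,6),(0,0,255),1)
        if u%20==0: cv2.putText(im,str(u),(x-10,16),0,.35,(0,0,255),1)
    for v in range(-(-v0//10)*10,v0+h,10):
        y=int((v+.5-v0)*k); cv2.line(im,(0,y),(6,y),(0,0,255),1)
        if v%20==0: cv2.putText(im,str(v),(8,y+4),0,.35,(0,0,255),1)
    cv2.imwrite(name,im)
def ray(c,u,v,z):
    R=np.array(c["R"]);t=np.array(c["t"]);C=-R.T@t
    d=R.T@np.array([(u-c["cx"])/c["fx"],(v-c["cy"])/c["fy"],1])
    return C+d*(z-C[2])/d[2]
def proj(c,X):
    p=np.array(c["R"])@np.asarray(X,float)+np.array(c["t"])
    return np.array([c["fx"]*p[0]/p[2]+c["cx"],c["fy"]*p[1]/p[2]+c["cy"]])
E
python3 - <<'E'
from h import *
c=pickle.load(open("top0.pkl","rb"))
crop(c,110,160,160,115,5,"pics/t_l.png");crop(c,250,160,160,115,5,"pics/t_r.png")
c=pickle.load(open("scene0.pkl","rb"))
crop(c,200,170,160,150,4,"pics/s_l.png");crop(c,230,110,160,115,5,"pics/s_r.png")
E
```

```text
(no output)
```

View pics/t_l.png

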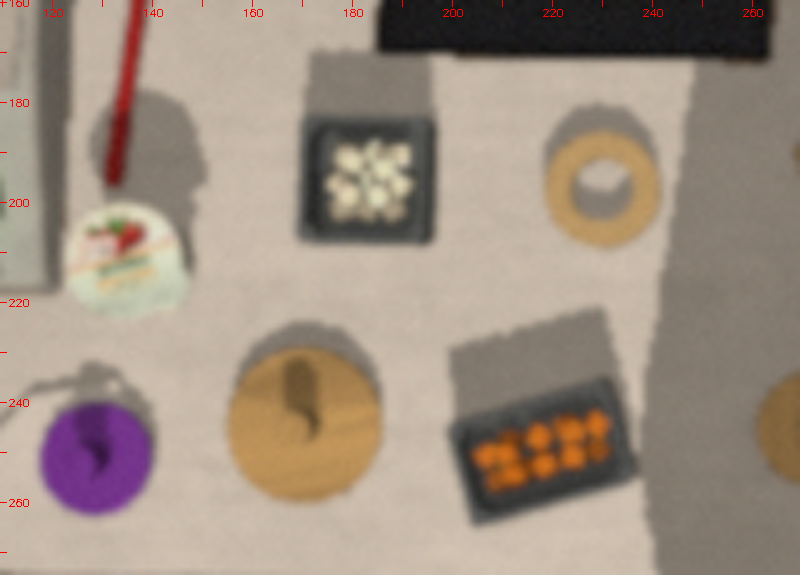

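View pics/t_r.png

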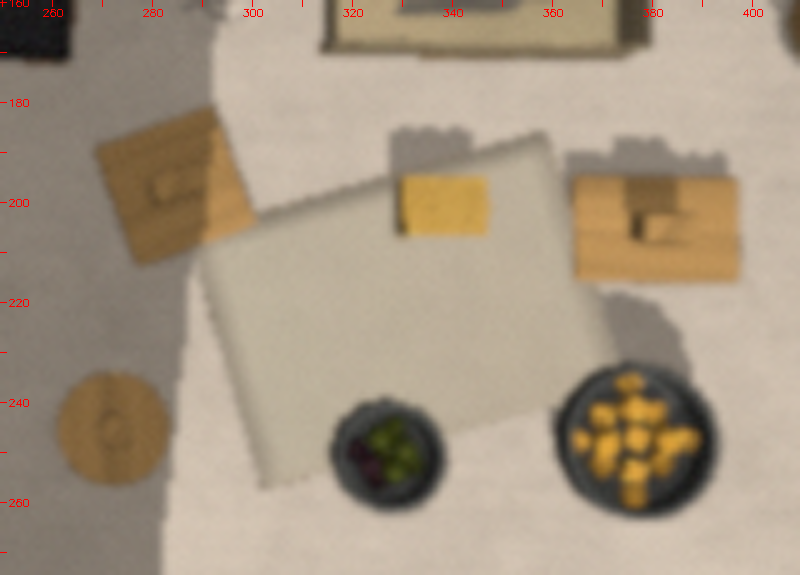

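View pics/s_l.png

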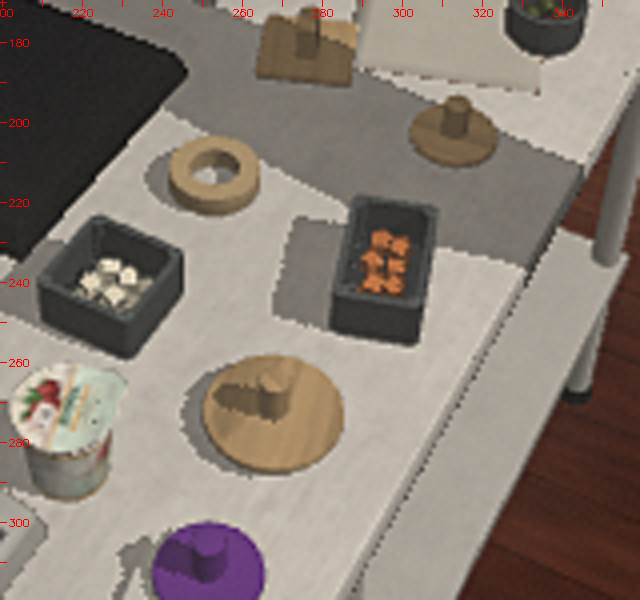

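View pics/s_r.png

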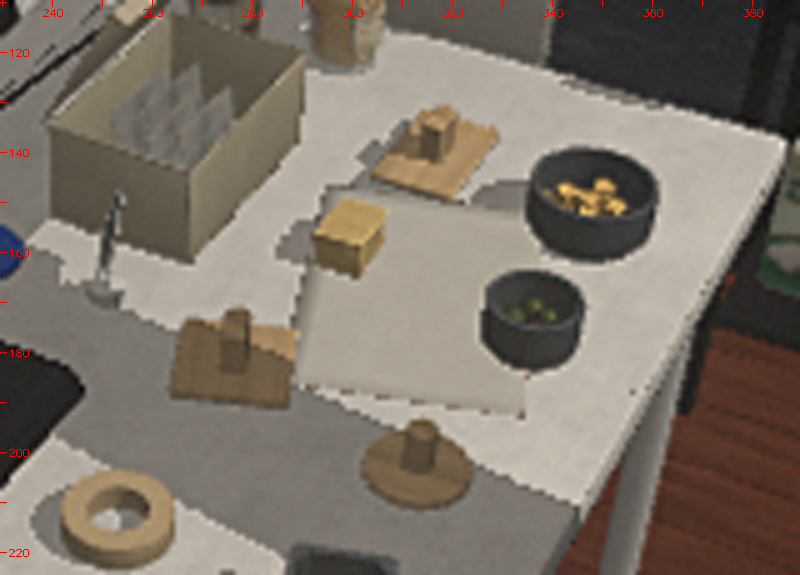

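```bash
cat > fit.py <<'E'
from h import *
from scipy.optimize import minimize
D=dict(large=("c",.098,.096),small=("c",.072,.070),square=("r",(.082,.082),(.080,.080)),oblong=("r",(.068,.106),(.066,.104)))
def outl(kind,size,p,z,n=48):
    x,y,a=p
    if kind=="c":
        th=np.linspace(0,2*np.pi,n,endpoint=False); q=size/2*np.c_[np.cos(th),np.sin(th)]
    else:
        q=np.array([[1,1],[-1,1],[-1,-1],[1,-1]])*np.array(size)/2
        R=np.array([[np.cos(a),-np.sin(a)],[np.sin(a),np.cos(a)]]); q=q@R.T
    return np.c_[q+[x,y],np.full(len(q),z)]
def sil(c,item,p,z0=0,S=1):
    typ,name=item; k,ls,ds=D[name]
    if typ=="lid":
        parts=[np.r_[outl(k,ls,p,z0+.008),outl(k,ls,p,z0+.016)]]
        kk,ks=("c",.022) if k=="c" else ("r",(.018,.034))
        parts.append(np.r_[outl(kk,ks,p,z0+.016),outl(kk,ks,p,z0+.048)])
    else: parts=[np.r_[outl(k,ds,p,0),outl(k,ds,p,.042)]]
    res=[]
    for P in parts:
        q=np.array([proj(c,X) for X in P],np.float32)
        res.append(cv2.convexHull(q)[:,0])
    return res
def mask(c,hs,roi,S=8):
    u0,v0,w,h=roi; m=np.zeros((h*S,w*S),np.uint8)
    for H in hs: cv2.fillConvexPoly(m,np.round(((H+.5-[u0,v0])*S-.5)).astype(np.int32),255)
    return cv2.resize(m,(w,h),interpolation=cv2.INTER_AREA).astype(float)/255
def gc(c,hs,roi):
    u0,v0,w,h=roi; im=np.ascontiguousarray(c["img"][v0:v0+h,u0:u0+w,::-1])
    m=(mask(c,hs,roi)>.5).astype(np.uint8)
    g=np.full(m.shape,2,np.uint8); K=lambda n:np.ones((n,n),np.uint8)
    g[m>0]=3; g[cv2.erode(m,K(9))>0]=1; g[cv2.dilate(m,K(9))==0]=0
    cv2.grabCut(im,g,None,np.zeros((1,65)),np.zeros((1,65)),4,cv2.GC_INIT_WITH_MASK)
    return ((g==1)|(g==3)).astype(float)
def fit(cs,item,p0,rot):
    rois=[]
    for c in cs:
        a=np.vstack(sil(c,item,p0)); lo=np.floor(a.min(0)-14).astype(int); hi=np.ceil(a.max(0)+14).astype(int)
        lo=np.maximum(lo,0);rois.append((lo[0],lo[1],hi[0]-lo[0],hi[1]-lo[1]))
    p=np.array(p0,float)
    for it in range(2):
        ms=[gc(c,sil(c,item,p),r) for c,r in zip(cs,rois)]
        per=[]
        for sel in ([0],[1],[0,1]):
            def f(q):
                qq=np.array([q[0]/100,q[1]/100,q[2]/10 if rot else p[2]])
                return sum(np.abs(mask(cs[i],sil(cs[i],item,qq),rois[i])-ms[i]).sum() for i in sel)
            x0=np.array([p[0]*100,p[1]*100,p[2]*10])
            sx=x0+np.array([[0,0,0],[.5,0,0],[0,.5,0],[0,0,1]])
            if not rot: sx=sx[:3,:2]; 
            r=minimize((lambda q:f(np.r_[q,0])) if not rot else f,sx[0],method="Nelder-Mead",options=dict(initial_simplex=sx,maxiter=150,xatol=.01,fatol=.05))
            q=np.r_[r.x,p[2]*10][:3] if not rot else r.x
            per.append((np.round([q[0]/100,q[1]/100,q[2]/10],4),round(r.fun,1)))
        p=per[2][0]
    return p,per
E
cat > run.py <<'E'
from fit import *
cs=[pickle.load(open(n+"0.pkl","rb")) for n in("top","scene")]
t=cs[0]
# approx pixel centre, z, yaw guess: image right=-y, image down=-x
G={("lid","large"):(170.5,244.5,.016,0),("lid","small"):(272,245,.016,0),("lid","square"):(284.5,196,.016,.35),("lid","oblong"):(380.5,205,.016,0.02),
("dish","large"):(377.5,247,.042,0),("dish","small"):(327.5,250,.042,0),("dish","square"):(182.5,195.5,.042,0),("dish","oblong"):(217.5,249.5,.042,.27)}
out={}
for k,(u,v,z,a) in G.items():
    X=ray(t,u,v,z); p,per=fit(cs,k,[X[0],X[1],a],D[k[1]][0]=="r")
    out[k]=p; print(k,np.round(X[:2],3),[ (list(q),e) for q,e in per], "reach",round(np.hypot(p[0],p[1]),3))
pickle.dump(out,open("poses.pkl","wb"))
for n,c,crops in(("t",cs[0],[(110,160,160,115,5),(250,160,160,115,5)]),("s",cs[1],[(200,170,160,150,4),(230,110,160,115,5)])):
    for j,(u0,v0,w,h,k) in enumerate(crops):
        im=cv2.resize(c["img"][v0:v0+h,u0:u0+w,::-1],(w*k,h*k),interpolation=cv2.INTER_CUBIC)
        for it,p in out.items():
            for H in sil(c,it,p): cv2.polylines(im,[np.int32((H+.5-[u0,v0])*k)],True,(0,255,0),1)
            if it[0]=="dish":
                kk=D[it[1]]; q=np.array([proj(c,X) for X in outl(kk[0],kk[2],p,.042)])
                cv2.polylines(im,[np.int32((q+.5-[u0,v0])*k)],True,(255,0,255),1)
        cv2.imwrite(f"pics/fit_{n}{j}.png",im)
E
python3 run.py
```

```text
('lid', 'large') [0.449 0.343] [([np.float64(0.4531), np.float64(0.3438), np.float64(0.0)], np.float64(120.0)), ([np.float64(0.452), np.float64(0.3482), np.float64(0.0)], np.float64(119.5)), ([np.float64(0.452), np.float64(0.3459), np.float64(0.0)], np.float64(258.0))] reach 0.569
('lid', 'small') [0.453 0.026] [([np.float64(0.4531), np.float64(0.026), np.float64(0.0)], np.float64(20.1)), ([np.float64(0.4528), np.float64(0.0268), np.float64(0.0)], np.float64(24.8)), ([np.float64(0.4527), np.float64(0.026), np.float64(0.0)], np.float64(46.8))] reach 0.453
('lid', 'square') [ 0.607 -0.011] [([np.float64(0.605), np.float64(-0.0111), np.float64(0.3535)], np.float64(34.2)), ([np.float64(0.6048), np.float64(-0.0089), np.float64(0.4031)], np.float64(33.7)), ([np.float64(0.6049), np.float64(-0.0107), np.float64(0.3702)], np.float64(69.8))] reach 0.605
('lid', 'oblong') [ 0.584 -0.312] [([np.float64(0.5827), np.float64(-0.3134), np.float64(0.0118)], np.float64(40.2)), ([np.float64(0.5849), np.float64(-0.3142), np.float64(-0.0384)], np.float64(63.1)), ([np.float64(0.5831), np.float64(-0.3128),
[... 512 characters left out ...]
0)], np.float64(43.1)), ([np.float64(0.4397), np.float64(-0.144), np.float64(0.0)], np.float64(83.0))] reach 0.463
('dish', 'square') [0.602 0.306] [([np.float64(0.6025), np.float64(0.3069), np.float64(0.0089)], np.float64(36.5)), ([np.float64(0.6027), np.float64(0.3101), np.float64(0.0084)], np.float64(105.4)), ([np.float64(0.6022), np.float64(0.3089), np.float64(0.0157)], np.float64(147.2))] reach 0.677
('dish', 'oblong') [0.438 0.194] [([np.float64(0.4374), np.float64(0.1927), np.float64(0.2956)], np.float64(40.2)), ([np.float64(0.4363), np.float64(0.1945), np.float64(0.3029)], np.float64(33.8)), ([np.float64(0.4368), np.float64(0.1935), np.float64(0.3029)], np.float64(80.5))] reach 0.478
```

View pics/fit_t0.png

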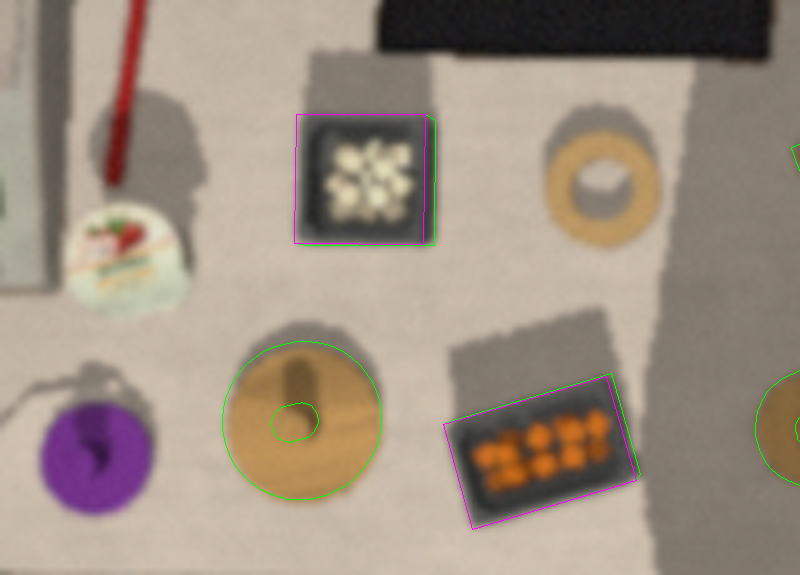

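View pics/fit_t1.png

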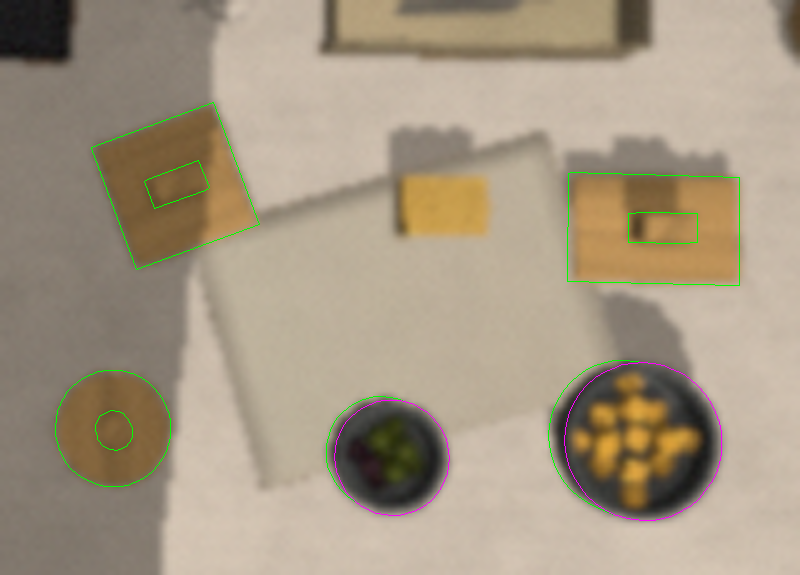

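View pics/fit_s0.png

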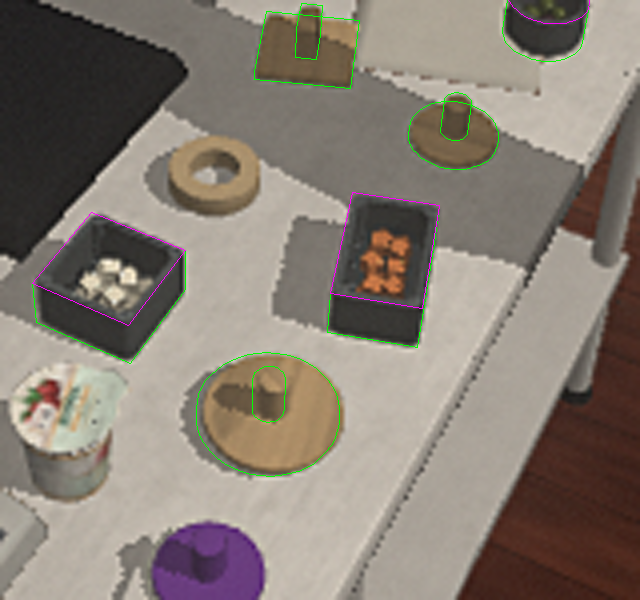

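View pics/fit_s1.png

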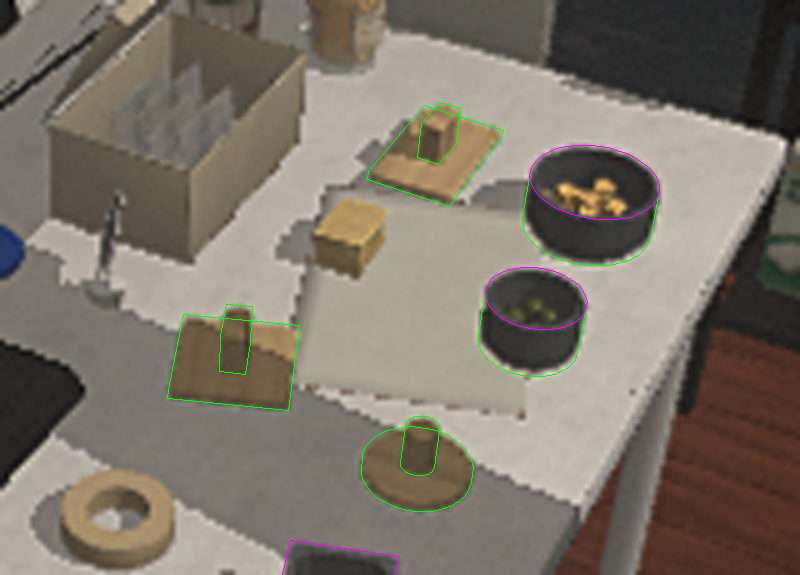

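Run:
```python
from h import *
a,b=[pickle.load(open(n+"0.pkl","rb")) for n in("top","scene")]
def P(c): return np.diag([1,1,1.])@np.array([[c["fx"],0,c["cx"]],[0,c["fy"],c["cy"]],[0,0,1]])@np.c_[np.array(c["R"]),np.array(c["t"])]
for n,p,q in[("monBL",(197,228),(248,270)),("monBR",(392,228),(360,160)),("monTL",(155,133),(187,130)),("scalefront",(20,335),(160,600)),("scale R",(187,335),(328,470)),("cup top ctr",(211,330),(338,425))]:
    p=np.array(p)*.64-.5;q=np.array(q)*.64-.5
    X=cv2.triangulatePoints(P(a),P(b),p.reshape(2,1),q.reshape(2,1))[:,0];X=X[:3]/X[3]
    print(n,X.round(3),(proj(a,X)-p).round(1),(proj(b,X)-q).round(1))
from plant import arm
po=pickle.load(open("poses.pkl","rb")); po[("lid","large")]=np.array([.4495,.343,0]); po[("dish","square")]=np.array([.6025,.3075,.01]);pickle.dump(po,open("poses.pkl","wb"))
for k,p in po.items():
    print(k,p)
    for yaw in np.arange(-3,3.2,.5):
        j=arm.inverse_kinematics([p[0],p[1],.17],[np.pi,0,yaw]); j2=arm.inverse_kinematics([p[0],p[1],.021],[np.pi,0,yaw])
        if j is not None and j2 is not None: print("  yaw %.1f"%yaw,np.round(j,2),end="")
    print()
```

```text
monBL [0.717 0.408 0.3  ] [-1.1 -1.9] [2.4 0.5]
monBR [0.713 0.093 0.34 ] [-0.5 -1. ] [1.  0.1]
monTL [0.802 0.397 0.51 ] [-0.1 -0.2] [0.2 0.1]
scalefront [0.552 0.8   0.11 ] [-3.4 -5.5] [9.8 2.1]
scale R [0.538 0.503 0.023] [0.6 1.3] [-1.8 -0.3]
cup top ctr [0.551 0.444 0.065] [0.2 0.4] [-0.6 -0.1]
('lid', 'large') [0.4495 0.343  0.    ]
  yaw -3.0 [ 0.54  0.21 -0.24  1.12  0.    0.4 ]  yaw -2.5 [ 0.54  0.21 -0.24  1.12  0.   -0.1 ]  yaw -2.0 [ 0.54  0.21 -0.24  1.12  0.   -0.6 ]  yaw -1.5 [ 0.54  0.21 -0.24  1.12  0.   -1.1 ]  yaw -1.0 [ 0.54  0.21 -0.24  1.12  0.   -1.6 ]  yaw -0.5 [ 0.54  0.21 -0.24  1.12  0.   -2.1 ]  yaw 0.0 [ 0.54  0.21 -0.24  1.12  0.   -2.6 ]  yaw 0.5 [ 0.54  0.21 -0.24  1.12  0.   -3.1 ]  yaw 1.0 [ 0.54  0.21 -0.24  1.12  0.    2.68]  yaw 1.5 [ 0.54  0.21 -0.24  1.12  0.    2.18]  yaw 2.0 [ 0.54  0.21 -0.24  1.12  0.    1.68]  yaw 2.5 [ 0.54  0.21 -0.24  1.12  0.    1.18]  yaw 3.0 [ 0.54  0.21 -0.24  1.12  0.    0.68]
('lid', 'small') [0.4527 0.026  0.    ]
  yaw -3.0 [-0.09  0.01 -0.47  1.09  0.   -0.23]  yaw -2.5 [-0.09  0.01 -0.47  1.09  0.   -0.73]  yaw
[... 3742 characters left out ...]
 yaw 3.0 [0.38 0.4  0.01 1.18 0.   0.52]
('dish', 'oblong') [0.4368 0.1935 0.3029]
  yaw -3.0 [ 0.28  0.06 -0.42  1.09  0.    0.14]  yaw -2.5 [ 0.28  0.06 -0.42  1.09  0.   -0.36]  yaw -2.0 [ 0.28  0.06 -0.42  1.09  0.   -0.86]  yaw -1.5 [ 0.28  0.06 -0.42  1.09  0.   -1.36]  yaw -1.0 [ 0.28  0.06 -0.42  1.09  0.   -1.86]  yaw -0.5 [ 0.28  0.06 -0.42  1.09  0.   -2.36]  yaw 0.0 [ 0.28  0.06 -0.42  1.09  0.   -2.86]  yaw 0.5 [ 0.28  0.06 -0.42  1.09  0.    2.92]  yaw 1.0 [ 0.28  0.06 -0.42  1.09  0.    2.42]  yaw 1.5 [ 0.28  0.06 -0.42  1.09  0.    1.92]  yaw 2.0 [ 0.28  0.06 -0.42  1.09  0.    1.42]  yaw 2.5 [ 0.28  0.06 -0.42  1.09  0.    0.92]  yaw 3.0 [ 0.28  0.06 -0.42  1.09  0.    0.42]
```

```bash
cat > job.py <<'E'
from h import *
from plant import arm,capture
po=pickle.load(open("poses.pkl","rb"))
def st(m):
    s=arm.read_state(); print(m,"t=%.1f"%s["clock"],np.round(s["eef_pos"],4),"grip %.3f"%s["grip_width"],"F",np.round(s["ft_force"],1)); return s
def rp(y): return [np.pi,0,y]
def do(name,ya,yb,via=None,zt=.15,dz=.0005):
    l=po[("lid",name)];d=po[("dish",name)]
    arm.move_to([l[0],l[1],zt],rp(ya))
    arm.command_gripper(.6,35)
    arm.line_to([l[0],l[1],.0215],rate=.12); st("at knob")
    arm.command_gripper(0.0,35); st("gripped")
    arm.line_to([l[0],l[1],zt],rate=.15); s=st("lifted")
    if s["grip_width"]<.1: print("MISSED");return
    if via: 
        for v in via: arm.move_to(list(v)+[zt],rp(yb))
    arm.move_to([d[0],d[1],zt],rp(yb))
    arm.line_to([d[0],d[1],.075],rate=.12); st("above rim")
    arm.line_to([d[0],d[1],.0555+dz],rate=.04); s=st("down")
    arm.command_gripper(.55); arm.pause(.1)
    arm.line_to([d[0],d[1],zt],rate=.15); st("off")
def shots(n):
    for k in("top","scene"): pickle.dump(capture(k),open(f"{k}{n}.pkl","wb"))
E
python3 - <<'E'
from job import *
do("small",1.5,1.5); shots(1)
for k,r in(("top",(250,160,160,115,5)),("scene",(230,110,160,115,5))):crop(pickle.load(open(k+"1.pkl","rb")),*r,f"pics/{k}1.png")
E
```

```text
at knob t=4.2 [0.4535 0.0259 0.0221] grip 0.604 F [0.5 0.5 0.5]
gripped t=4.6 [0.4535 0.0259 0.0222] grip 0.242 F [-0.5  0.   5.3]
lifted t=5.6 [0.4517 0.0261 0.1489] grip 0.241 F [ 0.9  0.1 -1.4]
above rim t=7.1 [ 0.4403 -0.1438  0.0754] grip 0.239 F [ 0.   0.1 -0.5]
down t=7.7 [ 0.4395 -0.144   0.0563] grip 0.242 F [-2.   0.7  6.2]
off t=9.0 [ 0.4391 -0.1437  0.1493] grip 0.549 F [-0.2 -0.3  0.3]
```

View pics/scene1.png

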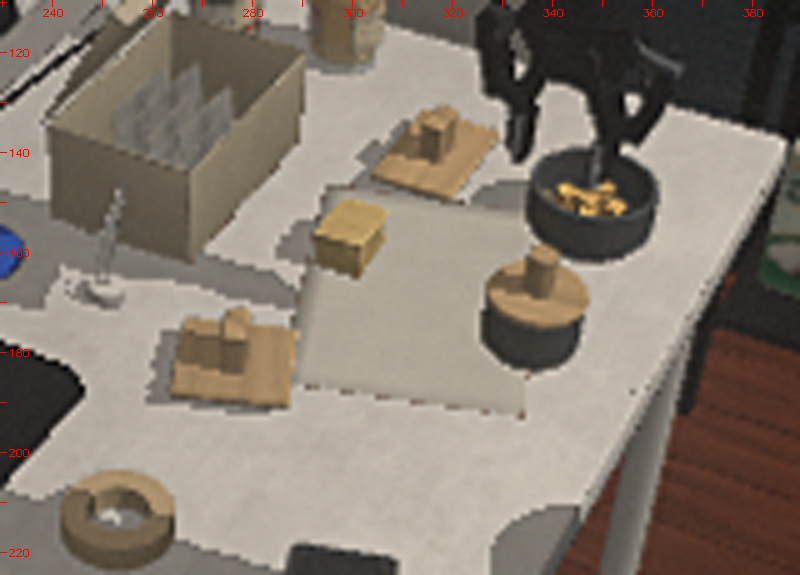

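View pics/top1.png

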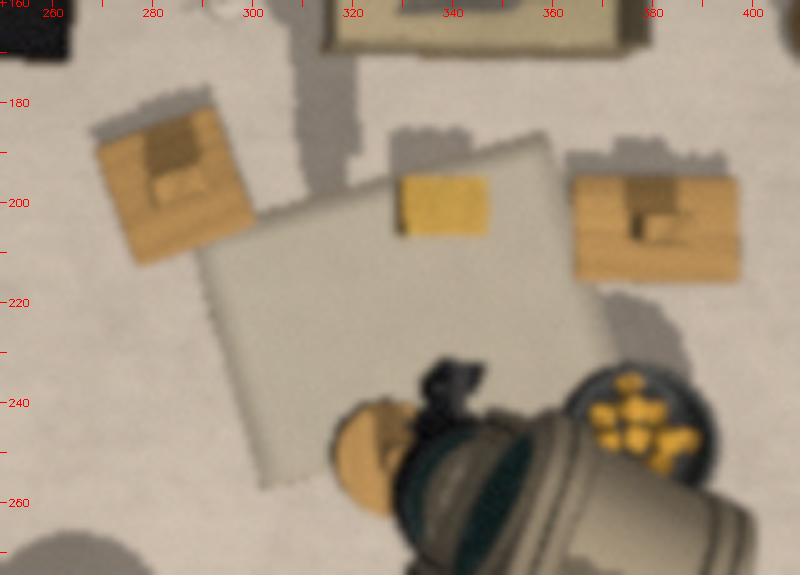

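Run:
```python
from job import *
do("oblong",np.pi/2-.008,np.pi/2+.303)
do("square",np.pi/2+.365,np.pi/2+.01,via=[(.5,.15)],dz=0)
arm.move_to([.45,.15,.2],rp(1.5))
do("large",1.5,1.5)
arm.move_to([.35,-.45,.25],rp(1.2)); st("park")
shots(2)
for k,r in(("top",(110,160,160,115,5)),("scene",(200,170,160,150,4))):crop(pickle.load(open(k+"2.pkl","rb")),*r,f"pics/{k}2l.png")
for k,r in(("top",(250,160,160,115,5)),("scene",(230,110,160,115,5))):crop(pickle.load(open(k+"2.pkl","rb")),*r,f"pics/{k}2r.png")
```

```text
at knob t=11.4 [ 0.5839 -0.3134  0.0225] grip 0.601 F [ 0.1 -0.6  0.7]
gripped t=11.8 [ 0.5837 -0.3132  0.0224] grip 0.205 F [-0.4  0.6  3.4]
lifted t=12.8 [ 0.5822 -0.3122  0.1486] grip 0.200 F [-0.7  0.3 -1.9]
above rim t=15.5 [0.4375 0.1935 0.0754] grip 0.202 F [-0.2  0.3 -1.8]
down t=16.1 [0.4379 0.1957 0.059 ] grip 0.204 F [-6.6  3.6 20.8]
off t=17.4 [0.4362 0.1933 0.1492] grip 0.549 F [-0.1  0.1  0.3]
at knob t=19.9 [ 0.6058 -0.0108  0.0224] grip 0.599 F [-0.4  0.  -0.4]
gripped t=20.2 [ 0.6058 -0.0108  0.0224] grip 0.207 F [-0.  -0.1  4.1]
lifted t=21.2 [ 0.6038 -0.0106  0.1487] grip 0.203 F [-0.7 -0.3  0.4]
above rim t=23.6 [0.603  0.3074 0.0758] grip 0.204 F [ 0.1  0.4 -0.2]
down t=24.2 [0.6025 0.3076 0.0562] grip 0.205 F [-2.4 -1.1  5.4]
off t=25.5 [0.6019 0.3072 0.1492] grip 0.548 F [ 0.2 -0.1 -1.2]
at knob t=28.7 [0.4503 0.3435 0.0223] grip 0.604 F [-0.8 -0.4 -0. ]
gripped t=29.0 [0.4501 0.3434 0.0224] grip 0.239 F [-1.6  0.2  4. ]
lifted t=30.0 [0.4486 0.3425 0.1488] grip 0.240 F [-0.1  0.4 -0.8]
above rim t=33.1 [ 0.4527 -0.2977  0.0755] grip 0.243 F [ 1.   0.4 -0.9]
down t=33.7 [ 0.452  -0.2974  0.0564] grip 0.240 F [-1.   1.6  4.6]
off t=35.0 [ 0.4517 -0.2971  0.1493] grip 0.547 F [ 0.2 -0.2 -0.2]
park t=35.8 [ 0.3499 -0.4486  0.2484] grip 0.550 F [-0.8  0.2 -1. ]
```

Oblong met 20 N, so it may be sitting on the rim; checking.

View pics/top2l.png

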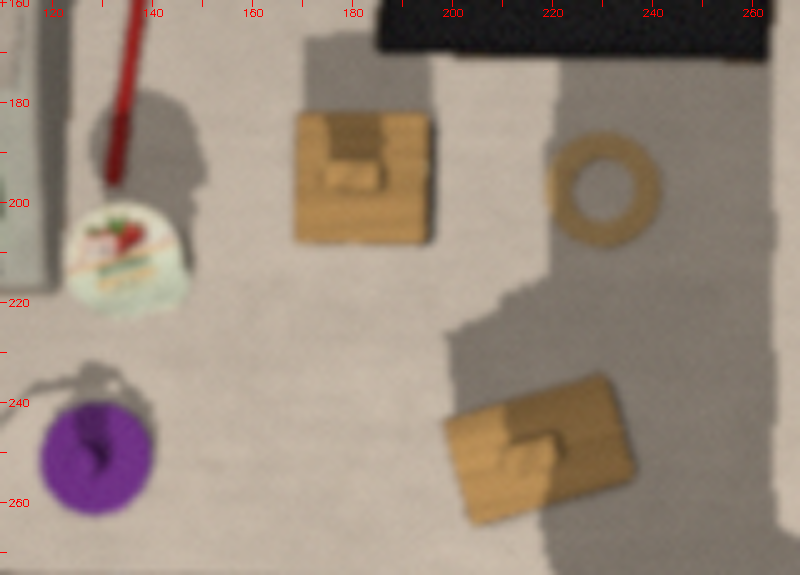

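View pics/scene2l.png

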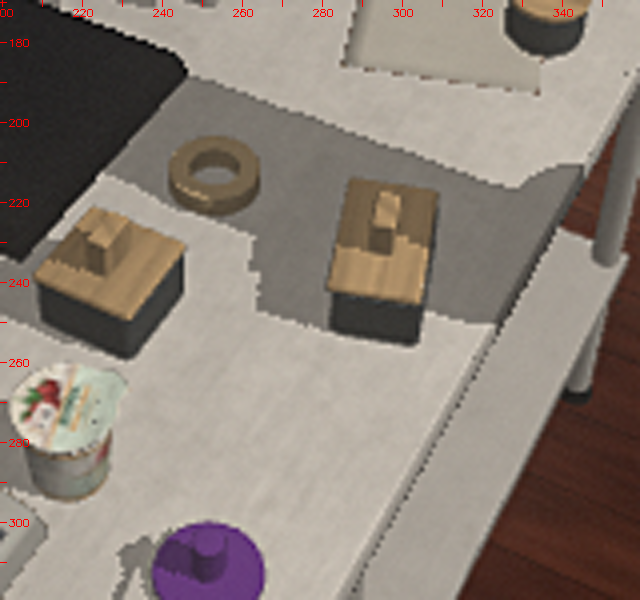

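View pics/top2r.png

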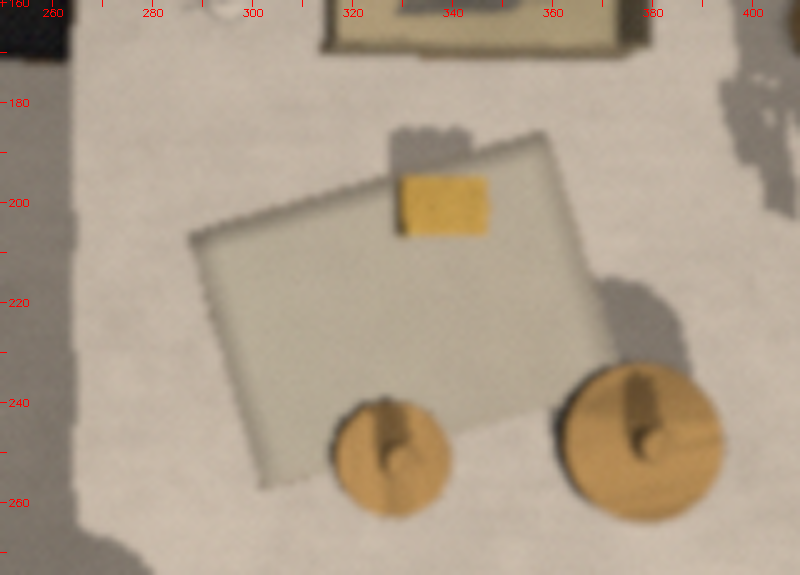

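View pics/scene2r.png

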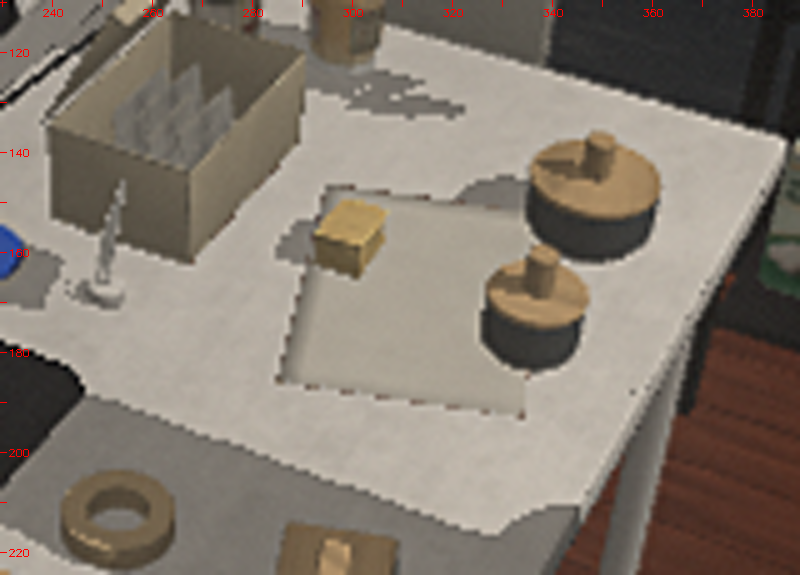

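```bash
cat > ov.py <<'E'
from fit import *
import sys
n=sys.argv[1]
po=pickle.load(open("poses.pkl","rb"))
cs=[pickle.load(open(k+n+".pkl","rb")) for k in("top","scene")]
rows=[]
for name in D:
    d=po[("dish",name)]; row=[]
    for c in cs:
        m=proj(c,[d[0],d[1],.05]); u0,v0=(m-[24,24]).astype(int); k=6
        base=cv2.resize(c["img"][v0:v0+46,u0:u0+50 if False else u0+48,::-1],(48*4*1,46*4),interpolation=cv2.INTER_CUBIC)
        im=base.copy()
        for H in sil(c,("lid",name),d,.034): cv2.polylines(im,[np.int32((H+.5-[u0,v0])*4)],True,(0,255,0),1)
        for H in sil(c,("dish",name),d): cv2.polylines(im,[np.int32((H+.5-[u0,v0])*4)],True,(255,0,255),1)
        row+= [base,im]
    rows.append(np.hstack(row))
cv2.imwrite(f"pics/ov{n}a.png",np.vstack(rows[:2])); cv2.imwrite(f"pics/ov{n}b.png",np.vstack(rows[2:]))
E
python3 ov.py 2
```

```text
(no output)
```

View pics/ov2a.png

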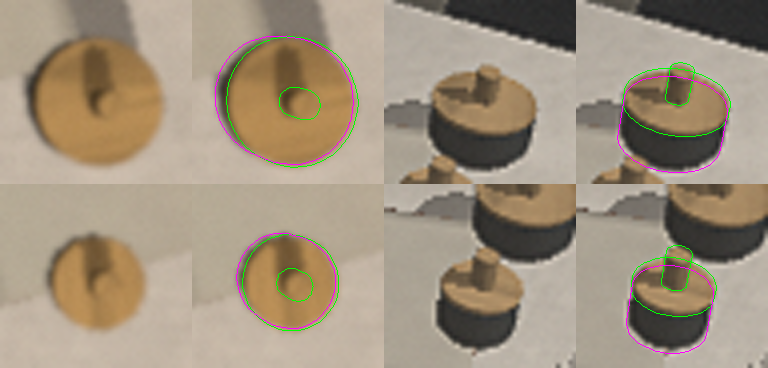

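View pics/ov2b.png

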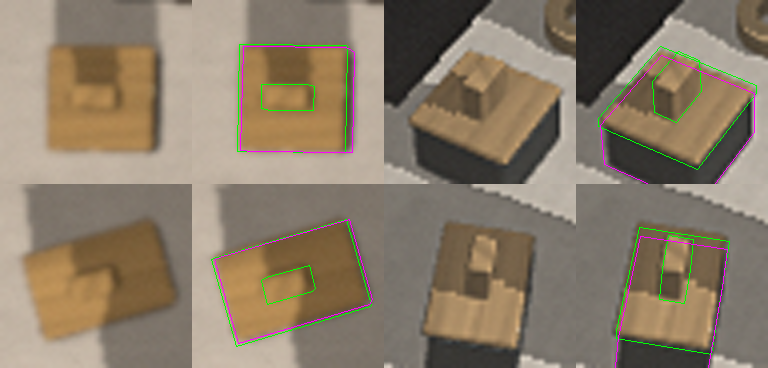

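Run:
```python
from h import *
a=pickle.load(open("top0.pkl","rb"))
f=lambda x,y,z:ray(a,x/5+110-.5,y/5+160-.5,z)[:2].round(4)
print("lid",f(539.7,449.8,.058),"dish",f(540.5,448,.042),f(542.5,449,.042))
a0=pickle.load(open("scene0.pkl","rb"));a2=pickle.load(open("scene2.pkl","rb"));
for i,(c) in enumerate((a0,a2)): crop(c,270,200,60,70,8,f"pics/sob{i}.png")
t0=pickle.load(open("top0.pkl","rb"));t2=pickle.load(open("top2.pkl","rb"));
for i,(c) in enumerate((t0,t2)): crop(c,190,225,60,48,8,f"pics/tob{i}.png")
im=[cv2.imread(f"pics/{k}ob{i}.png") for k in"ts" for i in (0,1)]
cv2.imwrite("pics/obt.png",np.hstack(im[:2])[:, :] ) ; cv2.imwrite("pics/obs.png",np.hstack(im[2:])[:600])
```

```text
lid [0.4397 0.1922] dish [0.4396 0.1933] [0.4391 0.1921]
```

```bash
python3 -c "
import cv2
for n in ('obt','obs'):
    i=cv2.imread(f'pics/{n}.png'); print(i.shape); cv2.imwrite(f'pics/{n}_.png',cv2.resize(i,(800,int(i.shape[0]*800/i.shape[1]))))"
```

```text
(384, 960, 3)
(560, 960, 3)
```

View pics/obt_.png

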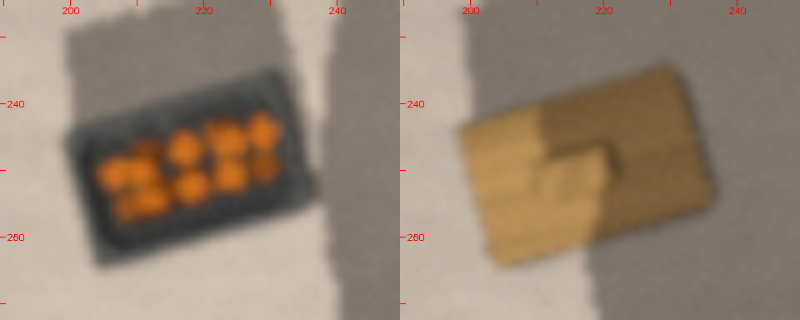

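View pics/obs_.png

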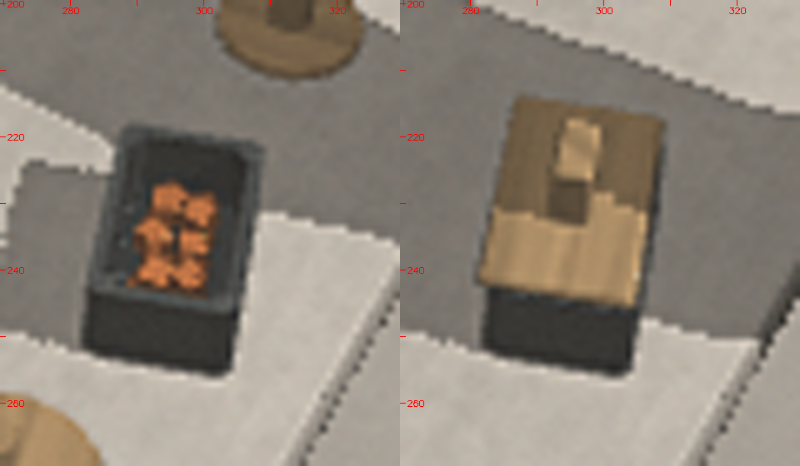

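Run:
```python
from job import *
d=po[("dish","oblong")];y=np.pi/2+.295
arm.move_to([d[0],d[1],.15],rp(y))
arm.line_to([d[0],d[1],.063],rate=.1); st("at")
arm.command_gripper(0,40); st("grip")
arm.line_to([d[0],d[1],.085],rate=.1); s0=st("lift")
c,s=np.cos(.295),np.sin(.295)
for ox,oy in[(-.002,0),(-.004,0),(0,.003),(0,-.003),(-.003,.003),(-.003,-.003),(.003,0)]:
    X=[d[0]+c*ox-s*oy,d[1]+s*ox+c*oy]
    arm.line_to(X+[.072],rate=.1)
    ok=True
    for z in(.069,.067,.065,.063,.061,.059,.057):
        arm.line_to(X+[z],rate=.04); q=arm.read_state()
        print((ox,oy),z,np.round(q["eef_pos"],4),np.round(q["ft_force"],1))
        if q["ft_force"][2]-s0["ft_force"][2]>7: ok=False;break
    if q["eef_pos"][2]<.0625: break
shots(3)
crop(pickle.load(open("scene3.pkl","rb")),260,190,80,75,8,"pics/s3.png")
```

```text
at t=39.3 [0.4375 0.1937 0.0636] grip 0.546 F [0.1 0.4 0.5]
grip t=39.6 [0.4375 0.1937 0.0636] grip 0.199 F [ 0.6 -0.   1.4]
lift t=40.0 [0.4372 0.1936 0.0853] grip 0.206 F [-0.8  0.1 -0.5]
(-0.002, 0) 0.069 [0.4348 0.1929 0.0689] [ 0.6 -0.  -1.3]
(-0.002, 0) 0.067 [0.4349 0.1929 0.067 ] [-0.7  0.7 -1.6]
(-0.002, 0) 0.065 [0.4347 0.1929 0.0648] [ 0.4 -0.2 -1.7]
(-0.002, 0) 0.063 [0.4353 0.193  0.0634] [ 0.1 -1.2  0.6]
(-0.002, 0) 0.061 [0.4358 0.1924 0.062 ] [-0.7 -3.6  7.9]
```

View pics/s3.png

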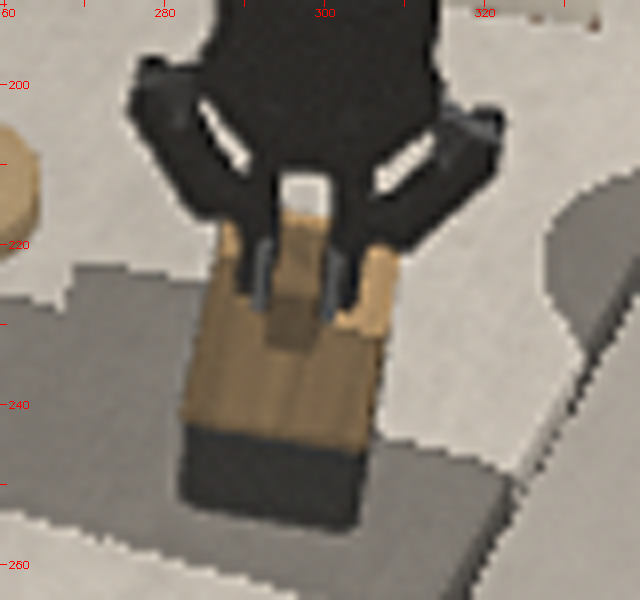

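Run:
```python
from h import *
for n in(0,2,3):
    c=pickle.load(open(f"scene{n}.pkl","rb"))
    for u in(290,295,300):
        print(n,u,c["img"][236:260,u].sum(1).tolist())
c=pickle.load(open("scene0.pkl","rb"));print([proj(c,[.4368+(-.033)*np.cos(.3)+.3*.0, .1935-.033*.295+0*.1,z]).round(1).tolist() for z in(0,.042,.05,.058)])
# other dishes front face dark run
for n in (2,):
    c=pickle.load(open(f"scene{n}.pkl","rb"))
    for u,a,b in((225,240,262),(230,240,262),(336,165,186),(345,145,166)):
        print(u,c["img"][a:b,u].sum(1).tolist())
c=pickle.load(open("scene0.pkl","rb"))
for u,a,b in((225,240,262),(230,240,262),(336,165,186),(345,145,166)): print(u,c["img"][a:b,u].sum(1).tolist())
```

```text
0 290 [191, 210, 181, 183, 206, 217, 208, 237, 250, 153, 165, 156, 165, 163, 163, 166, 158, 152, 293, 585, 547, 540, 540, 539]
0 295 [247, 174, 232, 268, 402, 237, 188, 177, 236, 226, 155, 164, 168, 166, 165, 165, 157, 155, 148, 303, 590, 570, 553, 552]
0 300 [311, 407, 192, 208, 233, 265, 213, 162, 183, 256, 216, 150, 163, 163, 158, 164, 163, 156, 143, 172, 407, 591, 563, 551]
2 290 [415, 416, 413, 415, 416, 422, 410, 324, 201, 150, 166, 159, 165, 161, 160, 167, 151, 152, 297, 570, 541, 531, 529, 534]
2 295 [412, 409, 397, 389, 390, 391, 405, 390, 304, 179, 150, 168, 163, 164, 167, 167, 170, 152, 145, 308, 585, 562, 545, 544]
2 300 [420, 423, 420, 421, 422, 421, 416, 408, 334, 244, 213, 153, 158, 161, 160, 167, 159, 168, 149, 174, 401, 580, 558, 541]
3 290 [301, 299, 302, 296, 303, 303, 303, 255, 169, 151, 156, 153, 150, 157, 160, 159, 153, 146, 221, 380, 357, 354, 359, 359]
3 295 [309, 302, 302, 289, 288, 286, 285, 275, 252, 167, 150, 155, 155, 155, 155, 157, 161, 149, 146, 229, 383, 373, 364, 357]
3 300 [290, 294, 291, 295, 297, 300, 298, 298, 273, 230, 154, 151, 154, 153, 151, 15
[... 307 characters left out ...]
 150, 150, 123, 223, 577, 536]
336 [213, 214, 207, 210, 304, 433, 408, 406, 437, 306, 197, 144, 168, 166, 172, 174, 170, 158, 146, 302, 545]
345 [284, 412, 394, 389, 392, 404, 401, 223, 163, 153, 152, 154, 160, 156, 151, 147, 155, 382, 570, 528, 422]
225 [420, 418, 466, 255, 290, 429, 278, 238, 159, 151, 148, 158, 160, 159, 151, 150, 142, 277, 587, 545, 545, 540]
230 [581, 361, 492, 631, 538, 247, 267, 332, 251, 297, 190, 144, 150, 159, 150, 154, 155, 146, 123, 228, 590, 545]
336 [144, 168, 167, 148, 164, 205, 200, 164, 130, 166, 258, 149, 160, 164, 162, 168, 161, 159, 142, 301, 556]
345 [168, 150, 237, 492, 232, 175, 155, 184, 207, 139, 148, 149, 161, 155, 146, 139, 157, 380, 561, 551, 555]
```

```bash
python3 - <<'E'
from job import *
d=po[("dish","oblong")]
c,s=np.cos(.295),np.sin(.295)
q=arm.read_state()["eef_pos"]
arm.command_gripper(.55); 
arm.line_to([d[0],d[1],.12],rate=.15); shots(4)
arm.command_gripper(0.0,20)
for oy in(.037,-.037):
    X=[d[0]-s*oy,d[1]+c*oy]
    arm.line_to(X+[.12],rate=.15); arm.line_to(X+[.064],rate=.15); f0=arm.read_state()["ft_force"][2]
    for z in np.arange(.062,.044,-.0015):
        arm.line_to(X+[float(z)],rate=.03); r=arm.read_state()
        if r["ft_force"][2]-f0>2.5: break
    print(oy,"cmd",round(z,4),np.round(r["eef_pos"],4),np.round(r["ft_force"],1),f0)
    arm.line_to(X+[.12],rate=.15)
st("end")
E
python3 - <<'E'
E
```

```text
0.037 cmd 0.0485 [0.4263 0.229  0.05  ] [-3.9 -1.1 12. ] 0.26461994178010223
-0.037 cmd 0.0485 [0.4479 0.1582 0.05  ] [-3.7 -1.1 13.1] -0.19341197124258463
end t=51.5 [0.4471 0.158  0.1194] grip 0.003 F [ 0.4 -0.7  0.4]
```

Run:
```python
from job import *
arm.move_to([.40,-.10,.2],rp(1.5)); arm.move_to([.35,-.45,.25],rp(1.2)); arm.pause(.3); st("park"); shots(5)
for k,r in(("top",(150,170,260,110,3)),("scene",(195,120,190,150,4))):crop(pickle.load(open(k+"5.pkl","rb")),*r,f"pics/{k}5.png")
```

```text
park t=54.2 [ 0.3504 -0.4492  0.2501] grip 0.005 F [ 0.   0.6 -0.2]
```

View pics/scene5.png

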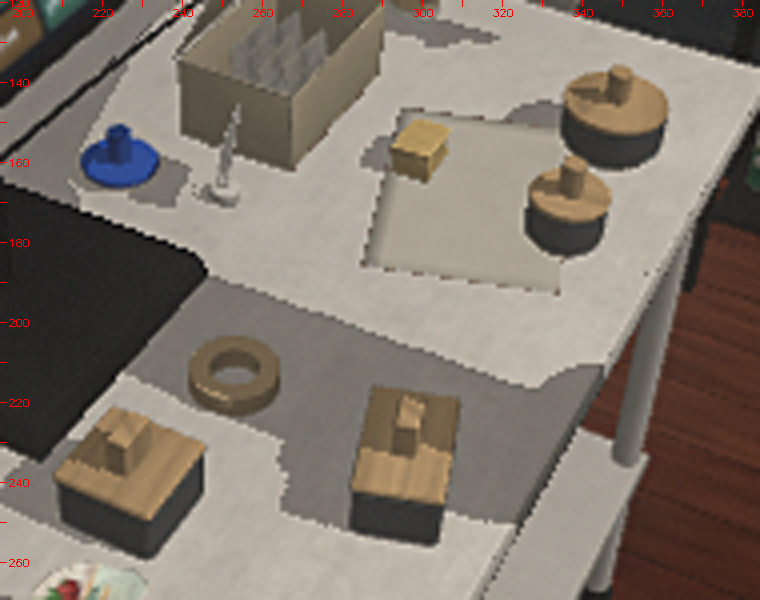

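View pics/top5.png

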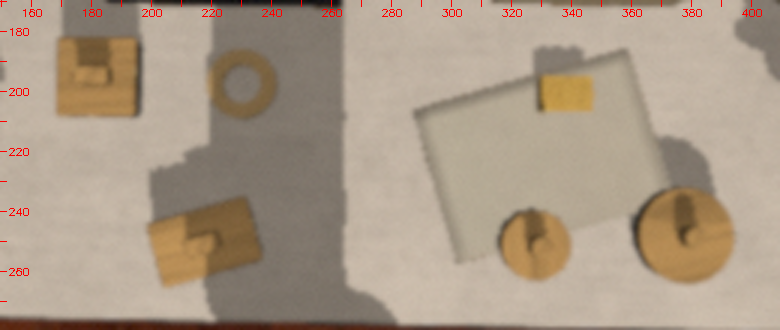

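Run:
```python
from job import *
def probe(n,oys,yaw):
    d=po[("dish",n)]
    for oy in oys:
        X=[d[0],d[1]+oy]
        arm.move_to(X+[.12],rp(yaw)); arm.line_to(X+[.060],rate=.15); f0=arm.read_state()["ft_force"][2]
        for z in np.arange(.0585,.046,-.0015):
            arm.line_to(X+[float(z)],rate=.03); r=arm.read_state()
            if r["ft_force"][2]-f0>2.5: break
        print(n,oy,np.round(r["eef_pos"],4),np.round(r["ft_force"],1)); arm.line_to(X+[.12],rate=.2)
probe("large",(-.032,.032),1.57); probe("small",(-.023,.023),1.57)
arm.move_to([.5,.15,.15],rp(1.57)); probe("square",(-.03,.03),1.57); arm.move_to([.5,.15,.15],rp(1.57))
arm.move_to([.40,-.10,.2],rp(1.5)); arm.move_to([.35,-.45,.25],rp(1.2)); arm.pause(.3); st("park"); shots(6)
for k,r in(("top",(150,170,260,110,3)),("scene",(195,120,190,150,4))):crop(pickle.load(open(k+"6.pkl","rb")),*r,f"pics/{k}6.png")
```

```text
large -0.032 [ 0.4525 -0.3297  0.0501] [-1.8  0.6  4.4]
large 0.032 [ 0.4525 -0.2657  0.05  ] [-1.2  0.7  5.1]
small -0.023 [ 0.4399 -0.1671  0.05  ] [-1.2  1.5  5.1]
small 0.023 [ 0.44   -0.1211  0.05  ] [-1.6  1.   3.8]
square -0.03 [0.6028 0.2776 0.0501] [-0.5 -0.7  3.4]
square 0.03 [0.6029 0.3377 0.0501] [-0.2 -0.2  4.5]
park t=78.8 [ 0.3504 -0.4492  0.2501] grip 0.002 F [-0.1  0.3  0.4]
```

View pics/scene6.png

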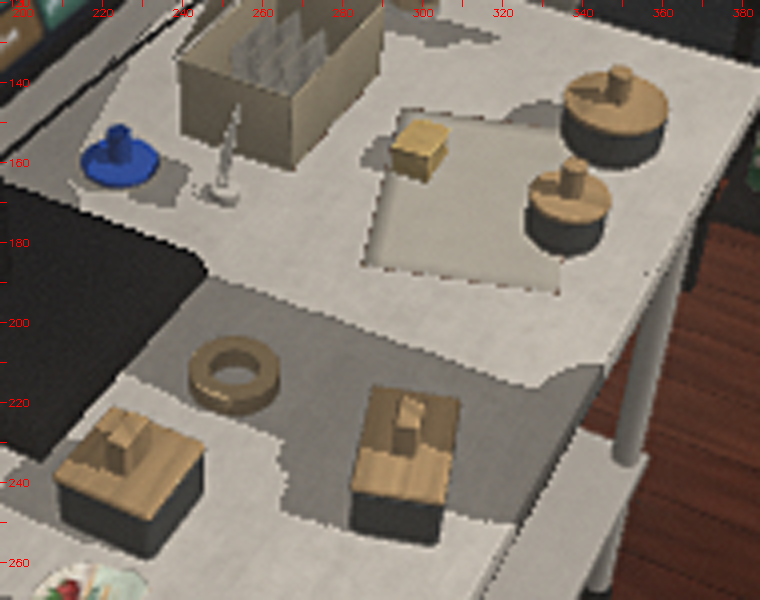

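All four covers touch at z = 0.050 on both sides, which is the fully seated height. I'm handing in.

```bash
python3 -c "
from plant import arm
print(arm.finish_job())"
```

```text
the job is handed in; nothing more can be done
None
```

All four wooden lids are on their own dishes and the job is handed in, at about 79 s of the 104 s allowed. No verdict was reported. I left the blue and purple look-alike lids and the wooden ring alone.

- **Seating:** I touched each cover with the shut fingers at two opposite points. All eight touches came at z = 0.050 m, the fully seated height, so the lids are seated and level along that line. I did not probe tilt the other way.
- **Position:** I made no final numeric measurement of how well the lids are centred. With the plugs in, the 5 mm play keeps each within its limit. The last pictures show no visible shift of the dishes.
- **Oblong lid:** the first placing met about 21 N and stopped about 3 mm high. The picture readings on whether it was seated disagreed, so I lifted it and set it again 2 mm over, and the touch check then confirmed it. That check pressed it with 12–13 N, against 3–5 N on the others.
- **Large lid:** the automatic outline fit was about 3 mm off because of the lid's shadow, so I corrected its position by hand before grasping.

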